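# Point out the flask to weigh and where to put it

### The job

Show a colleague what to weigh: first press the wide bar-shaped key of the balance right down and let it come up, to zero it. Then point from above at the middle-sized of the three stoppered conical flasks, with the fingertips 2 to 5 cm above the centre of its stopper, and hold there for two seconds; finally point the same way at the middle of the round weighing pan, hold two seconds and finish still pointing there. Never touch the flasks or the pan, do not press the round key, and lift or shift nothing on the bench.

Things in the scene. Friction and masses are not known exactly. Their poses are not given: they have to be found in the camera images.
- balance: white laboratory balance fixed to the bench, 240 mm (its x) by 200 mm (its y); origin at the centre of its underside, its -x side is the front, nearest the robot, x and y axes level, z up. The front apron (75 mm deep, top 40 mm above the bench) carries a dark display between two grey keys; behind it the casing rises to 52 mm and carries the pan
- tare_key (a joint): travel of the wide bar key in m: 0 up, 0.005 fully down; counts as pressed beyond 0.004; a spring pushes it back up (about 1 N to start, 4.6 N fully down)
- tare_key_top (a point): centre of the top of the wide bar key (24 mm along the balance's x, 46 mm along its y), on the +y side of the apron, at (-85, +56) mm in the balance's frame; when up, the top is 48 mm above the bench and 8 mm proud of the apron; pressed straight down
- round_key (a joint): travel of the small round key in m, 0 up to 0.005 down; must stay up
- round_key_top (a point): centre of the top of the small round key, 20 mm diameter, on the -y side of the apron, at (-85, -78) mm in the balance's frame; not to be pressed
- pan_centre (a point): centre of the upper face of the round steel weighing pan, 120 mm diameter, 61 mm above the bench, at (+35, 0) mm in the balance's frame
- flask_small: the smallest of three loose clear-glass conical flasks with black rubber stoppers, standing upright on the bench, 85 mm tall with its stopper, base 48 mm across; origin at the centre of its underside, z up
- flask_small_top (a point): centre of the top of the smallest flask's stopper (stopper 24 mm across), 85 mm above its underside
- flask_mid: the middle-sized of three loose clear-glass conical flasks with black rubber stoppers, standing upright on the bench, 115 mm tall with its stopper, base 66 mm across; origin at the centre of its underside, z up
- flask_mid_top (a point): centre of the top of the middle-sized flask's stopper (stopper 28 mm across), 115 mm above its underside
- flask_large: the largest of three loose clear-glass conical flasks with black rubber stoppers, standing upright on the bench, 155 mm tall with its stopper, base 84 mm across; origin at the centre of its underside, z up
- flask_large_top (a point): centre of the top of the largest flask's stopper (stopper 36 mm across), 155 mm above its underside
- dropper: bystander: white plastic dropper bottle, 34 mm across, 112 mm tall, origin under its centre
- beaker: bystander: glass beaker, 70 mm across, 90 mm tall, origin under its centre
- jar: bystander: white jar, 70 mm across, 110 mm tall, origin under its centre
- tip_box: bystander: flat box with clear lid, 87 x 122 x 63 mm, origin under its centre
- marker: bystander: marker pen lying on the bench, 130 mm long, 14 mm thick, along its x, origin under its centre
- scoop: bystander: steel measuring spoon lying on the bench, about 170 mm long, along its x
- lab_bottle: bystander: glass bottle with a blue cap, 60 mm across, 130 mm tall, origin under its centre
- pan: the round steel weighing pan, 120 mm diameter, 4 mm thick, fixed on the balance; origin at the centre of its underside; must not be touched
Things that resemble listed ones, but are neither listed nor needed, are in the scene too. Leave any pink, red or turquoise look-alike of the flask_small alone.

How it is judged:
By the outcome, as a careful person would: the job done as asked, in the order asked, and still so for the second after the job is handed in, with the robot touching nothing.
It also fails if it takes over 61 s, if anything falls off the work surface, if the arm or the gripper's body presses on something with over 40 N, if the wrist force passes 120 N, or if a joint passes its speed limit or range.

### The arm

A 7-joint arm with a two-finger parallel gripper is mounted at the origin on the work surface. World frame = base frame: x ahead of the robot, y to its left, z up, the work surface at z = 0. Lengths are in mm, angles in rad, forces in N, time in s.
With the tool pointing down it reaches from about 425 to 1025 mm from the base axis. Payload 9.4 kg.
Tool frame: the origin (TCP) lies on the centre line of the jaws, within the pads' length; the fingertips stand 14 mm ahead of it and the grasp point (between the pads) lies 5 mm behind it; z points along the fingers, y is the line along which they close (so a half turn about z gives the same grasp; the last joint's range is limited). The gripper opens to 85 mm and grips with 20 to 120 N. Pads are 22 mm wide; open, the fingers measure 114 mm over their backs; the gripper's body (76 mm by 85 mm) begins 54 mm behind the grasp point. The pads swing forward as they close: fully open they stand 13 mm farther back than shut.
Start: joints at [-1.199, 0.599, -0.003, 1.599, 0.002, 0.943, -0.08], TCP at [314.57, 653.2, 245.275] pointing down, gripper open.
Joint ranges: [-2.57, 2.57], [-0.35, 1.97], [-1.29, 1.29], [0.11, 2.56], [-1.05, 4.19], [0.11, 1.86], [-2.63, 2.63]. Speed limits (rad/s): [2.22, 2.22, 3.01, 3.01, 3.14, 3.14, 3.14].

### API

Orientations are given as a unit quaternion [x, y, z, w].
In Python, from bench import manip gives the robot as it stands. The module is installed in compiled form; this text tells all that it offers.
- The arm moves only by the tool apply_moves, never from a script. Its argument "deltas" is text: rows parted by semicolons, each of 7 numbers parted by spaces: the finger opening in mm, from 0 to 85.4, then the shift along the tool's x, y, z in mm, then the turn, a rotation vector about the tool's x, y, z in rad. In form: claw dx dy dz ax ay az; .... A call has 1 to 5 rows; each row is the pose to reach, as a shift and turn from the pose commanded when the call began, along the tool's axes at that moment; what a row does not reach only later rows make up. A row lasts 1/8 s, in which the tool goes at most 62.5 mm and 10.7 degrees, less where a joint would pass 70% of its speed; a pose out of reach is approached as far as the arm can. A call with a gripper value outside its range is refused whole. The fingers move at their own pace and stop on an object; "force" is the grip in N (left out, the last holds). Time passes only in rows, so rows that repeat a pose let the fingers close. It gives the time, the measured TCP pose, the force, the opening and the grip force at its end, in the units of the state.
- manip.read_state(): the state, without advancing time (a new reading comes with each control period).
- manip.snapshot(name): name is "side" or "top"; returns (picture, depth): 384x512x3 uint8, red, green, blue; 384x512 float32, mm along the optical axis (not along the pixel's ray), 0 where there is no reading.
- manip.calibration(name): a dict with "camera_matrix" (3x3 intrinsics, pixels), "rvec" (rotation vector, rad) and "tvec" (3), from world to camera coordinates, as OpenCV has them. Camera axes: x right, y down, z forward; pixel columns grow to the right and rows downward; lengths in mm; the calibration is good to about 2 mm. A picture is of the moment at which its call begins. calibration takes no time and is no camera call.
- manip.finish_job(): hands the job in; it is judged then, once.
Trained networks look in the newest picture that a camera, given by its name, has taken for a name from the list of things; names that differ only in an ending like _2 or _b are one class to them, and where a whole thing is asked for, a point or a joint stands for the part that bears it (a point fixed in the world has none). Each returns a list of dicts, best first, with "conf" (0 to 1); they miss things now and then, are a little off and sometimes report something else, mostly with a low value. They report only what shows in the picture. A call takes as long as a camera call. They do not tell look-alikes from the thing itself.
- manip.masks_of(camera, label): "mask" (384x512 bool, what is visible of it) and "rect" ([left, top, right, bottom] in pixels, round what is visible of it).
- manip.tip_of(camera, label): "point" ([column, row] in pixels: a listed point, or the origin of a listed thing).
The state is a dict: "time_s": time; "joint_positions": joint angles; "dq": joint speeds; "joint_torque": joint torques, N m; "eef_pos": TCP position; "tcp_rot": TCP orientation; "ft_force": force on the tool from outside, world axes, zero at the start; "ft_torque": the same for the moment, N m; "width": finger opening in mm; "grip_force": force on a finger pad.
Only numpy, scipy, OpenCV 4.12 (cv2) and the standard library are available. Lean on these libraries where they do the work, as an engineer would, in place of code of your own. Each camera call takes 0.05 s, during which the arm holds its last target. There are 200 camera calls.

## Working session

There is one attempt and no reset: what is moved stays moved. The work goes in short steps, Python scripts to look and compute and a tool call to move; the robot and the scene stay as the last step left them, time stands still between calls to the robot, and variables do not carry over. Pictures are saved under pics/ and viewed, at most 10 in all, crops included, and the job is handed in when it is done.

Besides the shell and the picture viewer there is one more tool, called after "Request:" by a JSON object that holds its "method" and its "body". apply_moves: Moves the arm, as the interface text tells. Its arguments: {"type":"object","properties":{"deltas":{"type":"string"},"force":{"type":"number"}},"required":["deltas"]}

```bash
mkdir -p pics
cat > h.py <<'E'
import numpy as np, cv2
from bench import manip
def cal(n):
    c=manip.calibration(n); R=cv2.Rodrigues(np.array(c["rvec"],float))[0]
    return np.array(c["camera_matrix"],float),R,np.array(c["tvec"],float).ravel()
def at_z(n,p,z):
    K,R,t=cal(n); d=R.T@np.linalg.solve(K,[p[0],p[1],1]); o=-R.T@t
    return o+d*(z-o[2])/d[2]
def proj(n,X):
    K,R,t=cal(n); q=K@(R@np.array(X,float)+t); return q[:2]/q[2]
E
python3 - <<'E'
from h import *
for n in("top","side"):
    im,d=manip.snapshot(n); cv2.imwrite(f"pics/{n}0.png",im[:,:,::-1]); np.save(n+"d.npy",d)
    for l,z in(("tare_key_top",48),("round_key_top",48),("pan_centre",61),("flask_small_top",85),("flask_mid_top",115),("flask_large_top",155)):
        for r in manip.tip_of(n,l): print(n,l,round(r["conf"],2),np.round(r["point"]),np.round(at_z(n,r["point"],z)))
s=manip.read_state(); print(s["time_s"],s["eef_pos"],s["tcp_rot"],s["width"])
E
```

```text
top tare_key_top 0.6 [378. 159.] [ 587. -262.   48.]
top round_key_top 0.37 [403. 205.] [ 455. -320.   48.]
top pan_centre 0.78 [378. 161.] [ 577. -259.   61.]
top flask_small_top 0.85 [155. 304.] [218. 344.  85.]
top flask_small_top 0.8 [121. 166.] [578. 441.  85.]
top flask_small_top 0.58 [156. 158.] [595. 348.  85.]
top flask_small_top 0.52 [145. 192.] [504. 374.  85.]
top flask_mid_top 0.8 [190. 187.] [509. 249. 115.]
top flask_large_top 0.68 [255. 173.] [532.  82. 155.]
side tare_key_top 0.74 [310. 287.] [ 476. -190.   48.]
side round_key_top 0.46 [338. 333.] [ 449. -327.   48.]
side pan_centre 0.95 [362. 286.] [ 578. -265.   61.]
side flask_small_top 0.74 [214. 167.] [490. 373.  85.]
side flask_small_top 0.66 [240. 163.] [579. 345.  85.]
side flask_small_top 0.62 [227. 154.] [567. 425.  85.]
side flask_small_top 0.53 [140. 199.] [215. 337.  85.]
side flask_small_top 0.24 [213. 238.] [330.  61.  85.]
side flask_mid_top 0.72 [235. 175.] [507. 254. 115.]
side flask_large_top 0.65 [264. 193.] [510.  82. 155.]
0.7 [314.55406524 653.19140179 245.28426319] [ 2.22521120e-01  9.74927869e-01 -1.38393054e-05  1.77891213e-05] 85.42544916912232
```

View pics/top0.png

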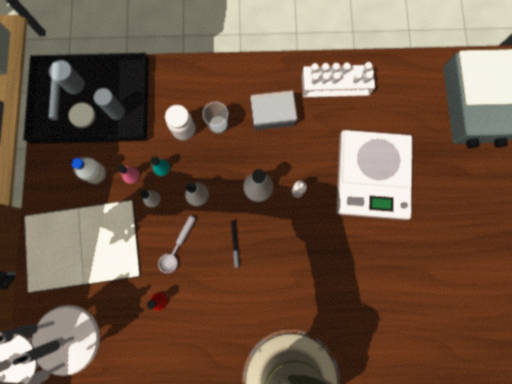

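View pics/side0.png

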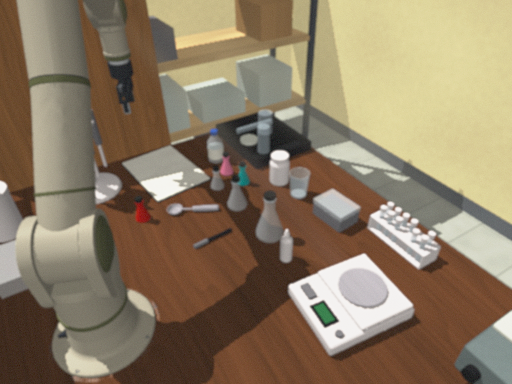

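The grey flasks are small (~148,198), mid (~195,193) and large (~258,185), with stoppers at (145,192), (190,187) and (255,173). The pink (130,175), turquoise (160,166) and red (157,300) ones are look-alikes. On the balance, the bar key is at (355,201), the round key at (403,205) and the pan at (378,160). Next I'll measure the balance pose and crop in close.

Run:
```python
from h import *
im={n:cv2.imread(f"pics/{n}0.png") for n in("top","side")}
for n in("top","side"):
    d=np.load(n+"d.npy"); manip.snapshot(n)
    K,R,t=cal(n); v,u=np.mgrid[:384,:512]
    P=(np.linalg.inv(K)@np.stack([u.ravel()*d.ravel(),v.ravel()*d.ravel(),d.ravel()])).T
    W=((P-t)@R).reshape(384,512,3)
    for l in("balance","pan"):
        m=manip.masks_of(n,l)
        if not m: continue
        m=m[0]; w=W[m["mask"]&(d>0)]; print(n,l,round(m["conf"],2),m["rect"],len(w))
        if l=="balance":
            for lo,hi in((30,75),(34,45),(47,75)):
                q=w[(w[:,2]>lo)&(w[:,2]<hi)][:,:2].astype(np.float32); print(lo,hi,len(q),cv2.minAreaRect(q))
        else: 
            print("med z",np.median(w[:,2]), cv2.minEnclosingCircle(w[abs(w[:,2]-61)<6][:,:2].astype(np.float32)))
            cs,_=cv2.findContours(m["mask"].astype(np.uint8),0,1); e=cv2.fitEllipse(max(cs,key=len)); print(e,at_z(n,e[0],61))
    for l in("flask_mid","flask_small","flask_large"):
        for m in manip.masks_of(n,l):
            print(n,l,round(m["conf"],2),m["rect"],"zmax",np.round(np.percentile(W[m["mask"]&(d>0)],[98],axis=0)[0,2]))
print("tcp px",proj("top",[314,653,245]))
a=cv2.resize(im["top"][140:215,115:285],None,fx=4,fy=4,interpolation=2)
b=cv2.resize(im["top"][120:225,325:425],None,fx=5,fy=5,interpolation=2)
c=cv2.resize(im["side"][140:250,195:300],None,fx=4,fy=4,interpolation=2)[:, :]
cv2.imwrite("pics/a.png",a);cv2.imwrite("pics/b.png",b)
```

```text
top balance 0.74 [163.7, 109.8, 194.7, 137.4] 722
30 75 135 ((684.511962890625, 280.7296447753906), (26.674741744995117, 66.5751953125), 21.24538803100586)
34 45 29 ((682.6393432617188, 278.58551025390625), (20.445556640625, 63.527103424072266), 24.236068725585938)
47 75 86 ((684.8639526367188, 280.8664855957031), (25.919424057006836, 66.5751953125), 21.24538803100586)
top pan 0.57 [345.4, 200.0, 361.1, 206.3] 149
med z 46.5678807299244 ((0.0, 0.0), 0.0)
((354.9405212402344, 201.35719299316406), (9.306768417358398, 18.404436111450195), 96.36813354492188) [ 466.66305036 -186.31292622   61.        ]
top flask_mid 0.87 [188.2, 180.9, 210.7, 205.3] zmax 117.0
top flask_mid 0.33 [355.5, 137.5, 401.9, 181.4] zmax 64.0
top flask_small 0.72 [143.0, 294.6, 167.3, 309.4] zmax 87.0
top flask_small 0.71 [142.2, 188.0, 163.9, 207.8] zmax 88.0
top flask_small 0.63 [240.5, 168.0, 273.2, 200.0] zmax 157.0
top flask_small 0.5 [120.5, 162.9, 143.5, 184.2] zmax 88.0
top flask_small 0.49 [150.7, 155.3, 170.0, 177.8] zmax 87.0
top flask_large 0.6 [242.4, 168.4, 272.8, 200.5] zmax 157.0
top flask_large 0.
[... 460 characters left out ...]
5.3, 308.9] 1415
med z 60.55924296742149 ((577.03173828125, -261.6722717285156), 60.614959716796875)
((361.7109375, 287.1453552246094), (36.26310729980469, 48.16434097290039), 112.19857788085938) [ 574.94625582 -266.375091     61.        ]
side flask_mid 0.63 [226.7, 173.1, 246.9, 209.3] zmax 115.0
side flask_small 0.74 [137.0, 194.0, 150.1, 222.8] zmax 85.0
side flask_small 0.59 [215.7, 164.6, 222.0, 187.3] zmax 85.0
side flask_small 0.57 [221.5, 151.6, 233.4, 178.7] zmax 85.0
side flask_small 0.49 [238.0, 160.9, 249.8, 187.2] zmax 85.0
side flask_large 0.6 [255.3, 191.0, 282.0, 242.8] zmax 155.0
side flask_large 0.16 [312.1, 191.3, 363.1, 232.5] zmax 65.0
tcp px [ -5.71020952 269.4583993 ]
```

View pics/a.png

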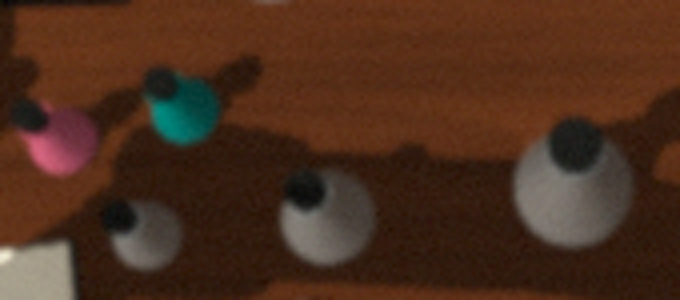

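View pics/b.png

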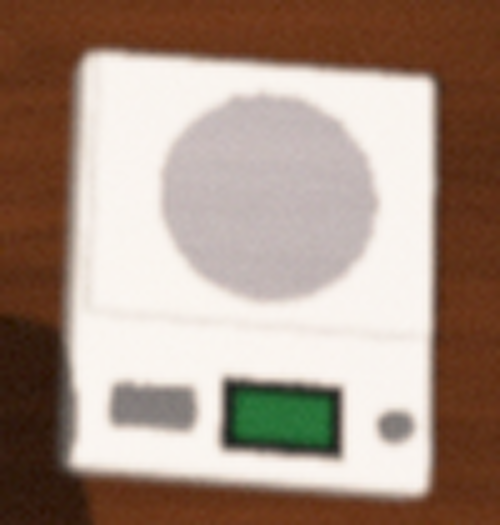

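Request:
{"method": "apply_moves", "body": {"deltas": "0 -52 -31 0 0 0 -0.1; 0 -104 -62 0 0 0 -0.2; 0 -155 -94 0 0 0 -0.3; 0 -207 -125 0 0 0 -0.335; 0 -259 -156 0 0 0 -0.335", "force": 20}}

```text
time_s: 1.92
eef_pos: [481.3, 398.6, 245.5]
tcp_rot: [0.057, 0.998, 0.0, 0.0]
ft_force: [1.3, 0.4, 0.4]
width: 0.0
grip_force: 0.0
```

```bash
cat >> h.py <<'E'
from scipy.spatial.transform import Rotation as Ro
def to(X):
    s=manip.read_state(); r=Ro.from_quat(s["tcp_rot"])
    return np.round(r.inv().apply(np.array(X,float)-s["eef_pos"]),1)
E
python3 - <<'E'
from h import *
s=manip.read_state(); print(s["time_s"],s["eef_pos"],Ro.from_quat(s["tcp_rot"]).as_matrix().round(3),s["width"],s["ft_force"])
print("key",at_z("top",(355.6,201.2),48),at_z("side",(310,287),48),"pan",at_z("top",(379,159.4),61),"round",at_z("top",(404.2,205.2),48),"mid",at_z("top",(191.25,187.5),115),at_z("side",(235,175),115))
print(to([540,100,245]))
E
```

```text
1.925 [481.3040379  398.5657825  245.52585961] [[-0.994  0.113  0.   ]
 [ 0.113  0.994  0.   ]
 [-0.     0.    -1.   ]] 0.00024073662107820554 [1.32704262 0.38106438 0.38019105]
key [ 468.92576818 -191.50858517   48.        ] [ 474.47806767 -190.84706505   48.        ] pan [ 581.49890584 -261.42702668   61.        ] round [ 454.02745774 -323.42771168   48.        ] mid [507.27168397 247.47863839 115.        ] [508.43514117 254.21269465 115.        ]
[ -92.1 -290.     0.4]
```

Request:
{"method": "apply_moves", "body": {"deltas": "0 -18 -58 0 0 0 0; 0 -37 -116 0 0 0 0; 0 -55 -174 0 0 0 0; 0 -74 -232 0 0 0 0; 0 -92 -290 0 0 0 0"}}

```text
time_s: 2.55
eef_pos: [539.1, 99.8, 245.6]
tcp_rot: [0.057, 0.998, 0.0, 0.0]
ft_force: [1.0, 0.0, -0.1]
width: 0.0
grip_force: 0.0
```

```bash
python3 -c "
from h import *
print(manip.read_state()['eef_pos'],to([467,-192,180]))"
```

```text
[539.10696325  99.78342167 245.6010126 ] [  38.6 -298.1   65.5]
```

Request:
{"method": "apply_moves", "body": {"deltas": "0 8 -60 0 0 0 0; 0 15 -120 0 0 0 0; 0 23 -180 0 0 0 0; 0 31 -240 20 0 0 0; 0 38 -298 40 0 0 0"}}

```text
time_s: 3.18
eef_pos: [467.0, -191.5, 205.6]
tcp_rot: [0.057, 0.998, -0.0, 0.001]
ft_force: [1.5, 0.5, -0.4]
width: -0.1
grip_force: 0.0
```

Run:
```python
from h import *
print(manip.read_state()['eef_pos'],to([467,-192,74]))
im,d=manip.snapshot("side"); cv2.imwrite("pics/s1.png",cv2.resize(im[200:360,240:430,::-1],None,fx=4,fy=3.75))
im,d=manip.snapshot("top"); cv2.imwrite("pics/t1.png",cv2.resize(im[110:230,310:430,::-1],None,fx=5,fy=5))
```

```text
[ 467.0353177  -191.46946327  205.60296834] [  0.2  -0.5 131.6]
```

View pics/s1.png

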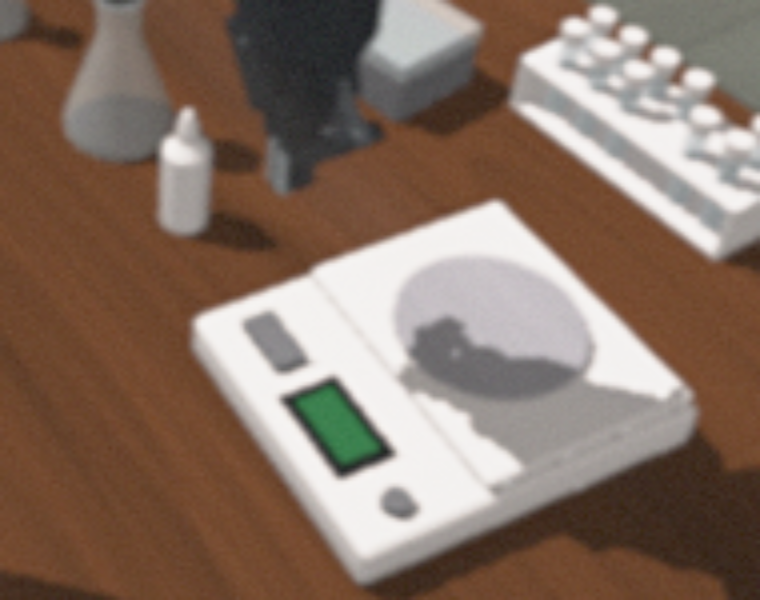

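Run:
```python
from h import *
print(at_z("side",(308.75,290.7),48), "tip proj side",proj("side",[467,-191.5,191.6]),"tcp",proj("side",[467,-191.5,205.6]))
print("pan side",at_z("side",(240+495/4,200+327/3.75),61))
```

```text
[ 464.80559497 -198.38768182   48.        ] tip proj side [311.9866299  248.22670712] tcp [312.44315335 243.86856403]
pan side [ 579.06895186 -269.14812079   61.        ]
```

View pics/t1.png

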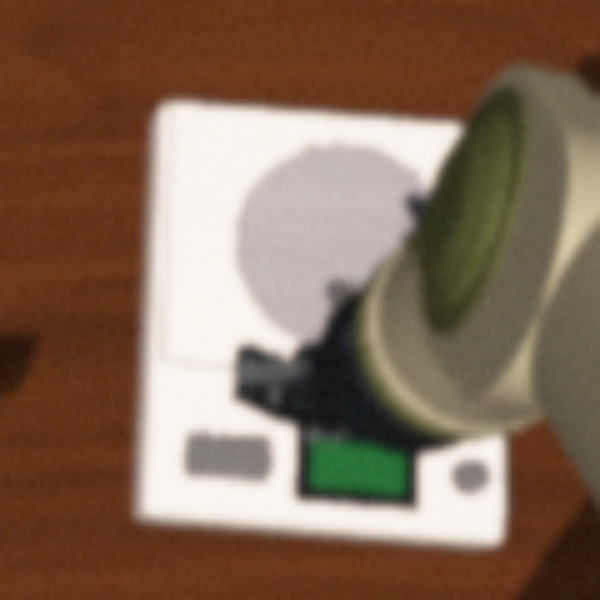

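The top crop shows the fingertips over the key area, with parallax at about (260,375) and the key at (228,455). In the side view the tip's projection matches the visible tip. Now descending.

Request:
{"method": "apply_moves", "body": {"deltas": "0 1 -2.5 40 0 0 0; 0 1 -2.5 80 0 0 0; 0 1 -2.5 115 0 0 0; 0 1 -2.5 129 0 0 0; 0 1 -2.5 129 0 0 0"}}

```text
time_s: 3.9
eef_pos: [466.0, -191.6, 76.2]
tcp_rot: [0.057, 0.998, 0.0, -0.001]
ft_force: [0.1, 0.4, -0.1]
width: -0.0
grip_force: 0.0
```

Run:
```python
from h import *
s=manip.read_state();print(s["time_s"],s['eef_pos'],s["ft_force"])
im,d=manip.snapshot("side"); cv2.imwrite("pics/s2.png",cv2.resize(im[240:340,270:380,::-1],None,fx=6,fy=6))
print(proj("side",s["eef_pos"]-[0,0,14]))
```

```text
3.9 [ 465.97115228 -191.64399892   76.1680325 ] [ 0.08133179  0.37869023 -0.09449588]
[307.85825604 285.01832524]
```

View pics/s2.png

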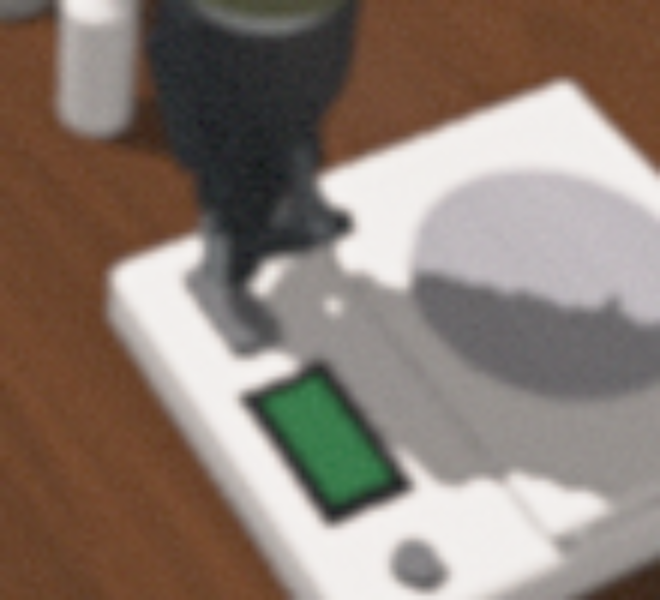

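The closed fingertips are over the bar key, tip at about (228,270) in the crop, clear of the display and casing. Pressing down.

Request:
{"method": "apply_moves", "body": {"deltas": "0 0 -1 10 0 0 0; 0 0 -1 14 0 0 0; 0 0 -1 16 0 0 0; 0 0 -1 17 0 0 0; 0 0 -1 17 0 0 0"}}

```text
time_s: 4.58
eef_pos: [466.1, -193.1, 59.6]
tcp_rot: [0.057, 0.998, -0.0, 0.0]
ft_force: [0.6, -0.2, 3.0]
width: 0.0
grip_force: 1.3
```

Request:
{"method": "apply_moves", "body": {"deltas": "0 0 0 1 0 0 0; 0 0 0 2 0 0 0; 0 0 0 2.5 0 0 0; 0 0 0 2.5 0 0 0; 0 0 0 2.5 0 0 0"}}

```text
time_s: 5.2
eef_pos: [466.1, -193.1, 57.1]
tcp_rot: [0.057, 0.998, -0.0, 0.0]
ft_force: [-0.2, -1.4, 5.8]
width: 0.0
grip_force: 2.7
```

Request:
{"method": "apply_moves", "body": {"deltas": "0 0 0 1 0 0 0; 0 0 0 1 0 0 0; 0 0 0 1 0 0 0"}}

```text
time_s: 5.58
eef_pos: [466.1, -193.1, 56.8]
tcp_rot: [0.057, 0.998, -0.0, 0.0]
ft_force: [-0.8, -0.4, 17.4]
width: -0.1
grip_force: 8.7
```

The force jumped to 17 N, so the key is at its stop. Releasing straight up.

Request:
{"method": "apply_moves", "body": {"deltas": "0 0 0 -10 0 0 0; 0 0 0 -50 0 0 0; 0 0 0 -100 0 0 0; 0 0 0 -150 0 0 0; 0 0 0 -190 0 0 0"}}

```text
time_s: 6.2
eef_pos: [465.5, -192.7, 247.9]
tcp_rot: [0.057, 0.998, 0.0, 0.0]
ft_force: [0.8, -0.8, -0.8]
width: 0.3
grip_force: 0.0
```

```bash
python3 -c "
from h import *
print(manip.read_state()['eef_pos'],to([540,100,245]))"
```

```text
[ 465.46077114 -192.70573458  247.92744846] [-40.9 299.3   3. ]
```

Request:
{"method": "apply_moves", "body": {"deltas": "0 -8 60 0 0 0 0; 0 -16 120 0 0 0 0; 0 -25 180 0 0 0 0; 0 -33 240 0 0 0 0; 0 -41 299 0 0 0 0"}}

```text
time_s: 6.82
eef_pos: [540.2, 101.4, 245.9]
tcp_rot: [0.057, 0.998, -0.0, -0.0]
ft_force: [-0.5, -1.1, 0.8]
width: 0.2
grip_force: 0.0
```

Run:
```python
from h import *
print(manip.read_state()['eef_pos'],to([508,250,240]))
im,d=manip.snapshot("side"); manip.masks_of
K,R,t=cal("side")
v,u=np.mgrid[165:215,220:255]; z=d[165:215,220:255]
P=np.stack([u*z,v*z,z],-1).reshape(-1,3)@np.linalg.inv(K).T; W=(P-t)@R
w=W[(abs(W[:,2]-115)<3)&(np.hypot(W[:,0]-508,W[:,1]-250)<30)]; print(len(w),w.mean(0),w.min(0),w.max(0))
im,d=manip.snapshot("top"); K,R,t=cal("top")
v,u=np.mgrid[175:215,180:215]; z=d[175:215,180:215]
P=np.stack([u*z,v*z,z],-1).reshape(-1,3)@np.linalg.inv(K).T; W=(P-t)@R
w=W[(abs(W[:,2]-115)<6)]; print(len(w),w.mean(0),w.min(0),w.max(0))
```

```text
[540.21468644 101.40430642 245.85137626] [ 48.8 144.    5.8]
34 [501.84082096 245.06343079 114.13883781] [490.93460674 233.25034498 112.12199313] [515.12911277 257.50678801 117.29873548]
90 [507.94483785 248.75500171 114.45231571] [495.37386869 235.44558817 109.29308867] [521.90298954 261.38246286 119.26642941]
```

Request:
{"method": "apply_moves", "body": {"deltas": "0 20 57 0 0 0 0; 0 40 113 0 0 0 0; 0 50.5 142 15 0 0 0; 0 50.5 142 55 0 0 0; 0 50.5 142 82 0 0 0"}}

```text
time_s: 7.55
eef_pos: [505.4, 246.0, 162.4]
tcp_rot: [0.056, 0.998, -0.001, -0.001]
ft_force: [0.5, -0.4, 0.5]
width: -0.3
grip_force: 0.0
```

Run:
```python
from h import *
s=manip.read_state();print(s["time_s"],s['eef_pos'],to([506,248,164]))
im,d=manip.snapshot("side"); cv2.imwrite("pics/s3.png",cv2.resize(im[110:230,180:300,::-1],None,fx=5,fy=5))
print((proj("side",s["eef_pos"]-[0,0,14])-[180,110])*5)
```

```text
7.55 [505.35390504 246.02579416 162.44795043] [-0.4  2.  -1.6]
[274.37500716 289.23748852]
```

View pics/s3.png

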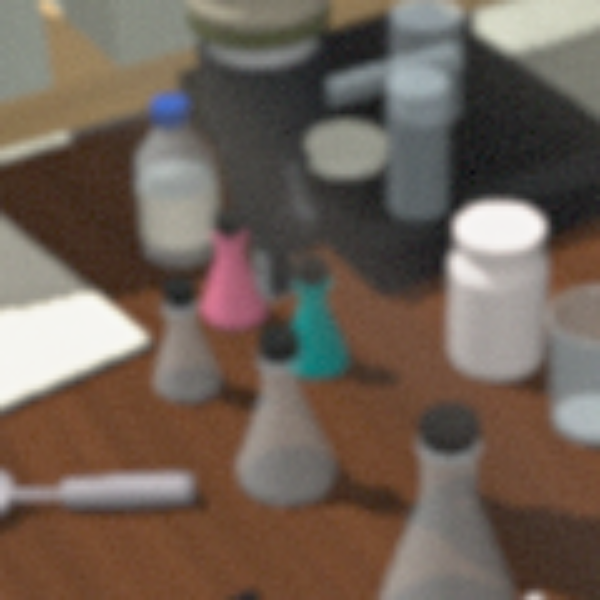

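The fingertips (272,290) stand right above the middle flask's stopper (278,340). I'll nudge by 2 mm and hold.

Request:
{"method": "apply_moves", "body": {"deltas": "0 0 1.5 0 0 0 0; 0 0 1.5 0 0 0 0; 0 0 1.5 0 0 0 0; 0 0 1.5 0 0 0 0; 0 0 1.5 0 0 0 0"}}

```text
time_s: 8.22
eef_pos: [506.8, 247.7, 164.3]
tcp_rot: [0.057, 0.998, 0.0, 0.0]
ft_force: [0.2, -0.4, -0.6]
width: -0.1
grip_force: 0.0
```

Request:
{"method": "apply_moves", "body": {"deltas": "0 0 0 0 0 0 0; 0 0 0 0 0 0 0; 0 0 0 0 0 0 0; 0 0 0 0 0 0 0; 0 0 0 0 0 0 0"}}

```text
time_s: 8.85
eef_pos: [506.6, 247.8, 163.9]
tcp_rot: [0.057, 0.998, -0.0, 0.0]
ft_force: [0.3, -0.5, 0.2]
width: -0.3
grip_force: 0.0
```

Request:
{"method": "apply_moves", "body": {"deltas": "0 0 0 0 0 0 0; 0 0 0 0 0 0 0; 0 0 0 0 0 0 0; 0 0 0 0 0 0 0; 0 0 0 0 0 0 0"}}

```text
time_s: 9.48
eef_pos: [506.7, 247.7, 163.9]
tcp_rot: [0.057, 0.998, -0.0, 0.0]
ft_force: [0.3, 0.2, 0.1]
width: 0.2
grip_force: 0.0
```

Request:
{"method": "apply_moves", "body": {"deltas": "0 0 0 0 0 0 0; 0 0 0 0 0 0 0; 0 0 0 0 0 0 0; 0 0 0 0 0 0 0; 0 0 0 0 0 0 0"}}

```text
time_s: 10.1
eef_pos: [506.6, 247.8, 164.0]
tcp_rot: [0.057, 0.998, -0.0, 0.0]
ft_force: [0.4, 0.6, 0.5]
width: -0.3
grip_force: 0.0
```

Request:
{"method": "apply_moves", "body": {"deltas": "0 0 0 0 0 0 0; 0 0 0 0 0 0 0; 0 0 0 0 0 0 0; 0 0 0 0 0 0 0; 0 0 0 0 0 0 0"}}

```text
time_s: 10.72
eef_pos: [506.6, 247.8, 163.9]
tcp_rot: [0.057, 0.998, -0.0, -0.0]
ft_force: [0.5, 0.2, 0.0]
width: 0.2
grip_force: 0.0
```

Request:
{"method": "apply_moves", "body": {"deltas": "0 0 0 -40 0 0 0; 0 0 0 -84 0 0 0; 0 -16 -55 -84 0 0 0; 0 -33 -112 -84 0 0 0; 0 -50 -150 -84 0 0 0"}}

```text
time_s: 11.35
eef_pos: [539.2, 90.3, 248.3]
tcp_rot: [0.058, 0.998, -0.0, 0.0]
ft_force: [0.8, -0.7, -0.7]
width: -0.1
grip_force: 0.0
```

```bash
python3 -c "
from h import *
print(manip.read_state()['eef_pos'],to([578,-190,245]))"
```

```text
[539.2397871   90.2805784  248.25917555] [ -70.8 -274.     3.5]
```

Request:
{"method": "apply_moves", "body": {"deltas": "0 -14 -55 0 0 0 0; 0 -28 -110 0 0 0 0; 0 -43 -165 0 0 0 0; 0 -57 -220 0 0 0 0; 0 -71 -274 0 0 0 0"}}

```text
time_s: 11.98
eef_pos: [578.8, -189.2, 248.0]
tcp_rot: [0.057, 0.998, 0.0, 0.0]
ft_force: [0.1, 0.1, 0.2]
width: -0.2
grip_force: 0.0
```

Request:
{"method": "apply_moves", "body": {"deltas": "0 -5 -40 0 0 0 0; 0 -8 -74 20 0 0 0; 0 -8 -74 70 0 0 0; 0 -8 -74 110 0 0 0; 0 -8 -74 135 0 0 0"}}

```text
time_s: 12.6
eef_pos: [577.5, -261.5, 110.8]
tcp_rot: [0.057, 0.998, 0.0, -0.001]
ft_force: [0.1, 0.5, -0.1]
width: -0.3
grip_force: 0.0
```

Run:
```python
from h import *
s=manip.read_state();print(s["time_s"],s['eef_pos'],to([578,-264,110]))
im,d=manip.snapshot("side"); cv2.imwrite("pics/s4.png",cv2.resize(im[200:360,240:430,::-1],None,fx=4,fy=3.75))
print((proj("side",s["eef_pos"]-[0,0,14])-[240,200])*[4,3.75],(proj("side",[578,-264,61])-[240,200])*[4,3.75])
```

```text
12.6 [ 577.45819708 -261.48443548  110.8337554 ] [-0.8 -2.4  0.8]
[493.33269026 284.46032667] [487.83974575 322.38425468]
```

View pics/s4.png

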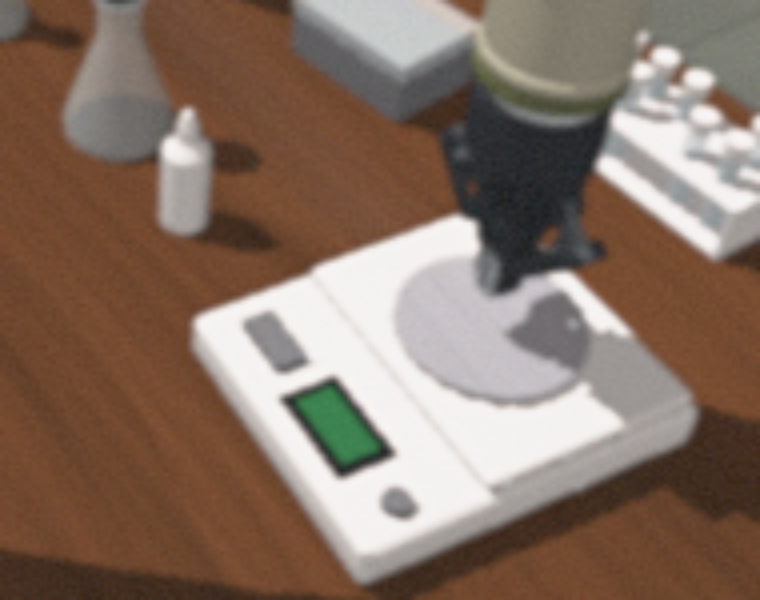

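The fingertips (493,285) are about 35 mm above the pan centre (~490,325). The bar key is back up and nothing has shifted. Holding, then handing in.

Request:
{"method": "apply_moves", "body": {"deltas": "0 0 -1.5 0 0 0 0; 0 0 -1.5 0 0 0 0; 0 0 -1.5 0 0 0 0; 0 0 -1.5 0 0 0 0; 0 0 -1.5 0 0 0 0"}}

```text
time_s: 13.28
eef_pos: [578.2, -263.2, 113.4]
tcp_rot: [0.057, 0.998, -0.0, 0.0]
ft_force: [-0.4, -0.0, -0.9]
width: -0.0
grip_force: 0.0
```

Request:
{"method": "apply_moves", "body": {"deltas": "0 0 0 0 0 0 0; 0 0 0 0 0 0 0; 0 0 0 0 0 0 0; 0 0 0 0 0 0 0; 0 0 0 0 0 0 0"}}

```text
time_s: 13.9
eef_pos: [578.1, -263.1, 112.9]
tcp_rot: [0.057, 0.998, 0.0, 0.0]
ft_force: [0.4, 0.1, 0.0]
width: 0.0
grip_force: 0.0
```

Request:
{"method": "apply_moves", "body": {"deltas": "0 0 0 0 0 0 0; 0 0 0 0 0 0 0; 0 0 0 0 0 0 0; 0 0 0 0 0 0 0; 0 0 0 0 0 0 0"}}

```text
time_s: 14.52
eef_pos: [578.1, -263.2, 113.0]
tcp_rot: [0.057, 0.998, -0.0, 0.0]
ft_force: [-0.5, 0.6, -0.4]
width: -0.2
grip_force: 0.0
```

Request:
{"method": "apply_moves", "body": {"deltas": "0 0 0 0 0 0 0; 0 0 0 0 0 0 0; 0 0 0 0 0 0 0; 0 0 0 0 0 0 0; 0 0 0 0 0 0 0"}}

```text
time_s: 15.15
eef_pos: [578.1, -263.2, 113.0]
tcp_rot: [0.057, 0.998, -0.0, 0.0]
ft_force: [-0.3, 0.3, -0.3]
width: -0.1
grip_force: 0.0
```

Request:
{"method": "apply_moves", "body": {"deltas": "0 0 0 0 0 0 0; 0 0 0 0 0 0 0; 0 0 0 0 0 0 0; 0 0 0 0 0 0 0; 0 0 0 0 0 0 0"}}

```text
time_s: 15.78
eef_pos: [578.1, -263.2, 113.0]
tcp_rot: [0.057, 0.998, -0.0, 0.0]
ft_force: [0.1, 0.3, -0.3]
width: 0.1
grip_force: 0.0
```

```bash
python3 -c "
from h import *
s=manip.read_state();print(s['time_s'],s['eef_pos'],s['ft_force']);print(manip.finish_job())"
```

```text
15.775 [ 578.10671151 -263.15582016  112.96937874] [ 0.08583521  0.33052614 -0.27116378]
the job is handed in; nothing more can be done
None
```

The job is handed in at 15.8 s: I pressed the bar key to its stop and released it, then held about 35 mm above the middle flask's stopper and about 38 mm above the pan centre for over two seconds each, ending over the pan with nothing else touched; no verdict came back.

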